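# Open the tight tablet jar, braced in the drawer organiser

## Robot

A 7-joint arm with a two-finger parallel gripper is mounted at the origin on the work surface. World frame = base frame: x ahead of the robot, y to its left, z up, the work surface at z = 0. Lengths are in m, angles in rad, forces in N, time in s.
With the tool pointing down it reaches from about 0.4 to 0.85 m from the base axis. Payload 4.4 kg.
Tool frame: the origin (TCP) lies between the finger pads; the fingertips stand bot.tcp_to_tips ahead of it and the grasp point (between the pads) is the TCP (bot.tcp_to_tips is the distance from the TCP to the fingertips, in m); y points along the fingers, x is the direction in which the jaws open and shut, and the axes are right-handed (so a half turn about y gives the same grasp; the last joint's range is limited). The gripper opens to 94 mm and grips with 3 to 60 N. Pads are 16 mm wide; open, the fingers measure 119 mm over their backs; the gripper's body (75 mm by 177 mm) begins 78 mm behind the grasp point.
Start: joints at [1.245, 0.628, 0.038, 1.517, -0.027, 0.996, -0.02], TCP at [0.167, -0.628, 0.224] pointing down, gripper open.
Joint ranges: [-3.06, 3.06], [-0.37, 2.12], [-1.25, 1.32], [0.18, 2.47], [-1.1, 4.24], [0.23, 1.98], [-2.94, 2.94]. Speed limits (rad/s): [2.57, 2.57, 3.14, 3.14, 3.14, 3.14, 3.14].

## Interface

Orientations are given as a rotation vector (axis times angle).
In Python, from station import bot gives the robot as it stands. The module is installed in compiled form; this text tells all that it offers.
- The arm moves only by the tool servo_tool, never from a script. Its argument "deltas" is a list of rows, each a list of 2 entries, a list of its own where there are three numbers: the shift along the world's x, y, z in m, then the turn, a rotation vector about the world's x, y, z in degrees. A call has 1 to 10 rows; each row shifts and turns the commanded pose from where the row before left it; what a row does not reach is not made up. A row lasts 1/12 s, in which the tool goes at most 41.7 mm and 7.16 degrees, less where a joint would pass 70% of its speed; a pose out of reach is approached as far as the arm can. A call with a gripper value outside its range is refused whole. "gripper" is the closure in counts, from 0 (fully open) to 255 (shut), set as the call begins (left out, the last holds). The fingers move at their own pace and stop on an object; "newtons" is the grip in N (left out, the last holds). Time passes only in rows, so rows that do not move let the fingers close. It gives the time, the measured TCP pose, the force and the opening at its end, in the units of the state.
- bot.state(): the state, without advancing time (a new reading comes with each control period).
- bot.capture(name): name is "scene" or "top"; returns a dict with "img" (400x640x3 uint8, blue, green, red), "fx", "fy", "cx", "cy" (pixels), "D" ([k1, k2, p1, p2, k3] as OpenCV has them; the pictures are not rectified), "rvec" (rotation vector, rad) and "tvec" (3), from world to camera coordinates, as OpenCV has them. Camera axes: x right, y down, z forward; pixel columns grow to the right and rows downward; lengths in m; the calibration is good to about 2 mm. A picture is of the moment at which its call begins. There is no depth.
- bot.hand_in(): hands the job in, once; it reports no verdict.
Trained networks look in the newest picture that a camera, given by its name, has taken for a name from the list of things; names that differ only in an ending like _2 or _b are one class to them, and where a whole thing is asked for, a point or a joint stands for the part that bears it (a point fixed in the world has none). Each returns a list of dicts, best first, with "conf" (0 to 1); they miss things now and then, are a little off and sometimes report something else, mostly with a low value. They report only what shows in the picture. A call takes as long as a camera call. They do not tell look-alikes from the thing itself.
- bot.spot_in(camera, name): "location" ([column, row] in pixels, amid what is visible of it).
- bot.silhouettes(camera, name): "region" (400x640 bool, what is visible of it) and "location" ([column, row] in pixels, amid what is visible of it).
The state is a dict: "t": time; "joints": joint angles; "dq": joint speeds; "joint_efforts": joint torques, N m; "ee_pos": TCP position; "tool_rot": TCP orientation; "ft_force": force on the tool from outside, world axes, zero at the start; "torque": the same for the moment, N m; "gripper_width": opening from 0.0 (shut) to 1.0 (fully open).
Only numpy, scipy, OpenCV 4.12 (cv2) and the standard library are available. Lean on these libraries where they do the work, as an engineer would, in place of code of your own. Each camera call takes 0.05 s, during which the arm holds its last target.

## Task

The weekly pill box is due for refilling, so open the square tablet jar: its screw cap is tight, so first stand the jar, cap still on, right down in the square pocket of the stone organiser, where it cannot turn. Then unscrew the cap anticlockwise, stop turning once its threads let go (well under half a turn), lift it off and finish still holding it level and centred a finger's width or so (1 to 3 cm) above the open mouth. Leave the jar standing down in the pocket and do not disturb the other toiletries.

Things in the scene. Friction and masses are not known exactly. Their poses are not given: they have to be found in the camera images.
- jar: Frosted whitish plastic tablet jar: square 60 x 60 mm body 44 mm tall, then a round neck. Origin: centre of the underside; z up, x and y square to its sides. 0.18 to 0.33 kg, loose, starts upright on the tiles with its cap screwed on, 67 mm tall in all. May be carried by cap or body. On the bare tiles it just spins along when the cap is turned.
- jar_mouth (a point): Centre of the jar's mouth, level with the rim, 62 mm above its underside on the axis. The neck is 39 mm in diameter, its three thread ramps reach out to 46 mm.
- cap: Round ribbed aluminium screw cap, 54 mm in diameter, 20 mm tall, 45 g, loose. Origin: centre of its lower edge, z up; screwed on it lies on the jar's axis, 47 mm above the jar's underside. Once free, it lifts straight up: its edge is past the ramps after about 8 mm and past the rim after 15 mm. Before that it cannot be pulled off.
- cap_top (a point): Centre of the cap's flat top, 20 mm above its lower edge. Three lugs inside the cap grip under the neck's ramps, pressed by a springy liner (18 N): turning takes 0.15 to 0.3 N m at first, easing off. Turned anticlockwise (from above) 46 to 56 degrees relative to the jar, they let go and stay clear up to about 88, where they meet the next ramp unless the cap is lifted. It rises under 1 mm.
- cap_arrow (a point): The tip of a raised aluminium arrow on the cap's top, 24 mm from its axis and 20 mm above its lower edge. Screwed on, it lies at -30 degrees (+-5) from the jar's +x axis (anticlockwise positive, seen from above).
- organiser: Grey stone (diatomite) drawer organiser block, 100 mm (its x) x 200 mm (its y) x 30 mm tall, fixed to the counter. Origin: centre of its underside. It has four recesses, all 24 mm deep: a square pocket for the jar near its -y end, and near its +y end a round 26 mm well holding the frosted tube and two narrow slots.
- pocket (a point): Centre of the floor of the square pocket, 6 mm above the tiles, 50 mm from the organiser's centre along its -y; axes parallel to the organiser's. The pocket is 66 x 66 mm, 24 mm deep, with a 2 mm chamfer round its top edge. The jar has 3 mm play on each side in it and can turn about 6 degrees each way before its walls stop it.
- tube: Frosted plastic lip-balm tube, 22 mm in diameter, 74 mm tall, loose, standing in the organiser's round well, about 87 mm from the pocket's centre; its top is 80 mm above the tiles. Leave alone. Origin: centre of its underside.
- tin: Round aluminium tin, 51 mm in diameter, 21 mm tall, loose, lying close to the jar (centres 70 to 90 mm apart). Leave alone. Origin: centre of its underside.
- pillbox: Lavender plastic weekly pill box, 36 x 156 mm, 23 mm tall, two of its seven hinged lids standing open, loose. Leave alone. Origin: centre of its underside, long side along its y.
- tweezers: Chrome tweezers lying on the tiles, 104 mm long along their x, 13 mm wide, 7 mm tall, loose. Leave alone. Origin: their middle, on the tiles.
- case: Blue silicone domed ear-thermometer cover case, 54 mm in diameter, 57 mm tall, loose. Leave alone. Origin: centre of its underside.
- tumbler: White ceramic tooth mug without handle, 72 mm in diameter, 95 mm tall, loose. Leave alone. Origin: centre of its underside.
Things that resemble listed ones, but are neither listed nor needed, are in the scene too. What is shaped like the organiser but turquoise is not meant. What is shaped like the jar but red is not meant.

How it is judged:
On the way, in this order (a step that is already met when the one before it is completed fails the run):
1. the jar stands right down in the square pocket with its cap still screwed on (horizontal distance between jar and pocket below 0.007 m and z of jar in the frame of pocket below 0.004 m and angle between jar's own z axis and vertical below 0.08 rad and z of cap in the frame of jar below 0.0505 m), for 0.2 s.
2. the threads have let go and the cap is rising clear of them, the jar still braced in the pocket (z of cap in the frame of jar above 0.055 m and horizontal distance between jar and pocket below 0.007 m and z of jar in the frame of pocket below 0.006 m), for 0.1 s.
At the end, for the whole second after the job is handed in: Jar upright in the pocket (within 7 mm of centre, 4 mm of floor); fingers hold the cap still, level within 0.15 rad, within 12 mm of the jar's axis, lower edge 3 to 40 mm above the rim, not touching the jar, turned at most about 130 degrees from home (horizontal distance between jar and pocket below 0.007 m and z of jar in the frame of pocket below 0.004 m and angle between jar's own z axis and vertical below 0.08 rad and z of cap in the frame of jar between 0.065 and 0.102 m and horizontal distance between cap and jar below 0.012 m and angle between cap's own z axis and vertical below 0.15 rad and x of cap_arrow in the frame of jar above -0.008 m and linear speed of cap below 0.02 m/s and contact force between the fingers and cap above 1 N and contact force between cap and jar below 0.2 N); the arm keeps its last pose, push and grip.
It fails at once if the jar is tipped over (angle between jar's own z axis and vertical above 0.5 rad).
It fails at once if another toiletry is disturbed (moved over 25 mm) (distance of any of tube, tin, pillbox, tweezers, case, tumbler from where it was at the start of the episode above 0.025 m).
It also fails if it takes over 58 s, if anything falls off the work surface, if the arm or the gripper's body presses on something with over 40 N, if the wrist force passes 120 N, or if a joint passes its speed limit or range.

## Working session

There is one attempt and no reset: what is moved stays moved. The work goes in short steps, Python scripts to look and compute and a tool call to move; the robot and the scene stay as the last step left them, time stands still between calls to the robot, and variables do not carry over. Pictures are saved under pics/ and viewed, and the job is handed in when it is done.

Besides the shell and the picture viewer there is one more tool, called after "Call:" by a JSON object that holds its "op" and its "data", one argument or row to a line. servo_tool: Moves the arm, as the interface text tells. Its arguments: {"type":"object","properties":{"deltas":{"type":"array","items":{"type":"array"}},"gripper":{"type":"number"},"newtons":{"type":"number"}},"required":["deltas"]}

```bash
mkdir -p pics
python3 - <<'E'
from station import bot
import cv2
print(bot.state(), bot.tcp_to_tips)
for c in ("scene","top"):
    d=bot.capture(c); cv2.imwrite(f"pics/{c}0.png",d["img"])
    print(c,{k:d[k] for k in d if k!="img"})
    for n in ("jar","cap","cap_arrow","organiser","pocket","tube","tin","pillbox","tweezers","case","tumbler"):
        try: print(n,[(round(r["conf"],2),[round(float(x),1) for x in r["location"]]) for r in bot.spot_in(c,n)][:4])
        except Exception as e: print(n,e)
E
```

```text
{'t': 0.0, 'joints': array([ 1.24521848,  0.62934439,  0.03842888,  1.51833676, -0.02699226,
        0.99625074, -0.02002186]), 'dq': array([-0.00129275,  0.00182048,  0.00054206, -0.00138401,  0.00023139,
       -0.00071101, -0.00015651]), 'joint_efforts': array([ 1.77183316e-03, -5.49714661e+01,  1.14324946e+00, -1.86624187e+01,
       -5.24565275e-02,  2.37854017e-02,  1.17789491e-04]), 'ee_pos': array([ 0.16684189, -0.62759806,  0.22356494]), 'tool_rot': array([-1.31982671,  1.01678056, -1.01435267]), 'ft_force': array([ 0.24519529, -0.82104809, -0.03610439]), 'torque': array([ 0.02162536, -0.03621393, -0.03622738]), 'gripper_width': 0.9995802987905273} 0.019
scene {'fx': 499.6693300446784, 'fy': 499.6693300446784, 'cx': 322.76148384741833, 'cy': 201.98596989443698, 'D': array([-0.04720919,  0.        ,  0.        ,  0.        ,  0.        ]), 'rvec': array([ 0.69507345,  2.4444958 , -1.3191353 ]), 'tvec': array([ 0.47098089, -0.07711721,  1.54224587])}
jar [(0.92, [312.3, 237.3]), (0.7, [344.5, 264.6])]
cap [(0.58, [344.3, 252.1]), (0.54, [343.5, 268.0])]
cap_arrow [(0.64, [346.
[... 481 characters left out ...]
y([-0.12196135,  0.        ,  0.        ,  0.        ,  0.        ]), 'rvec': array([ 2.14424444, -2.18629808,  0.12776443]), 'tvec': array([-0.01006443,  0.56278048,  1.34130306])}
jar [(0.76, [310.8, 188.0]), (0.49, [274.2, 195.1])]
cap [(0.69, [267.7, 187.1])]
cap_arrow [(0.82, [271.2, 187.7])]
organiser [(0.76, [387.6, 271.2]), (0.73, [373.6, 204.8])]
pocket [(0.98, [374.0, 206.3]), (0.81, [384.3, 270.8])]
tube [(0.43, [362.0, 197.9]), (0.17, [448.6, 197.7])]
tin [(0.74, [258.6, 168.9]), (0.46, [269.1, 190.6])]
pillbox [(0.84, [317.6, 137.7]), (0.46, [376.8, 207.1])]
tweezers []
case [(0.78, [191.8, 207.0]), (0.33, [273.0, 197.0])]
tumbler [(0.81, [448.1, 197.1]), (0.28, [369.1, 204.5])]
```

Run:
```python
import cv2
a=cv2.imread("pics/scene0.png")[100:360,200:480]; cv2.imwrite("pics/s0c.png",cv2.resize(a,None,fx=2.2,fy=2.2,interpolation=cv2.INTER_CUBIC))
a=cv2.imread("pics/top0.png")[100:310,170:480]; cv2.imwrite("pics/t0c.png",cv2.resize(a,None,fx=2.5,fy=2.5,interpolation=cv2.INTER_CUBIC))
```

```text
(no output)
```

View pics/scene0.png

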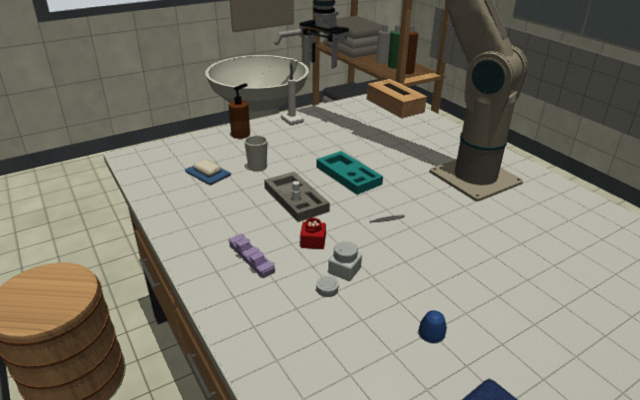

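View pics/s0c.png

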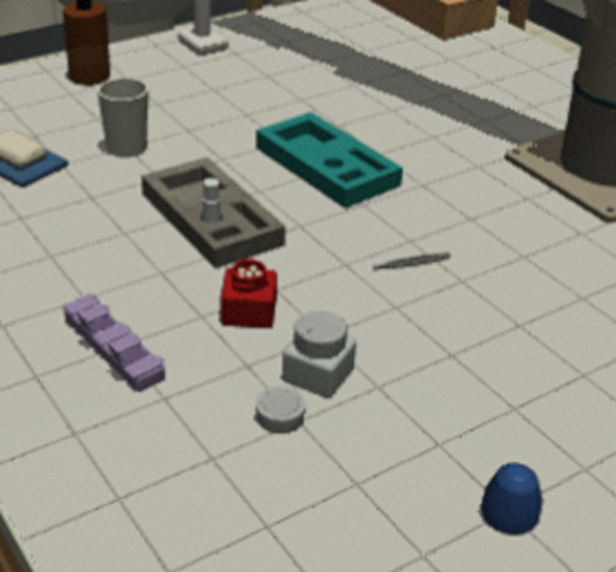

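View pics/t0c.png

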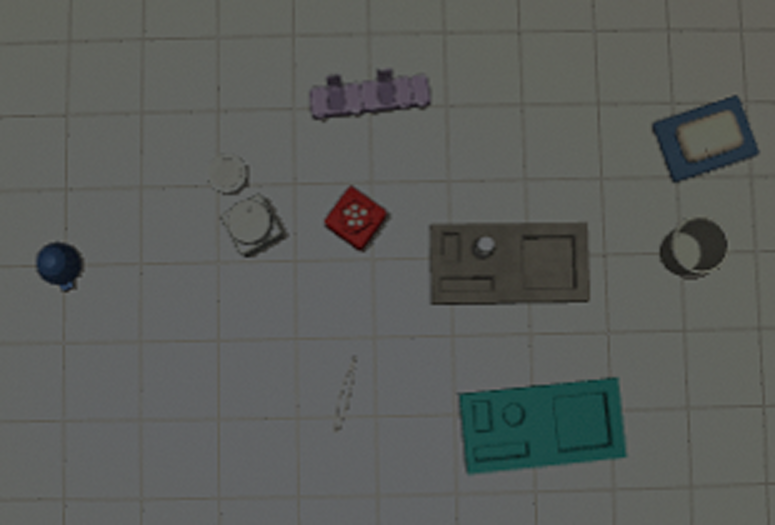

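The scene picture shows the grey organiser at about (298,195), with the tube in it, and the jar with its silver cap at (345,260). The tin is at (328,286), the red decoy at (312,234), and the turquoise decoy at (350,170). In the top view the organiser is at about (374,205), the jar at (272,190) and the tin at (261,170). Next I'll fit poses to the silhouettes.

```bash
cat > h.py <<'E'
import numpy as np, cv2
from scipy.optimize import minimize
def proj(d,P):
    P=np.asarray(P,float).reshape(-1,1,3)
    return cv2.projectPoints(P,d["rvec"],d["tvec"],np.array([[d["fx"],0,d["cx"]],[0,d["fy"],d["cy"]],[0,0,1]]),d["D"])[0].reshape(-1,2)
def back(d,uv,z):
    K=np.array([[d["fx"],0,d["cx"]],[0,d["fy"],d["cy"]],[0,0,1]])
    n=cv2.undistortPoints(np.asarray(uv,float).reshape(-1,1,2),K,d["D"]).reshape(-1,2)
    R=cv2.Rodrigues(d["rvec"])[0]; C=-R.T@d["tvec"]
    r=np.c_[n,np.ones(len(n))]@R
    return C+r*((z-C[2])/r[:,2])[:,None]
def box(x,y,w,sx,sy,z0,z1):
    c,s=np.cos(w),np.sin(w)
    return np.array([[x+c*a*sx/2-s*b*sy/2,y+s*a*sx/2+c*b*sy/2,z] for z in(z0,z1) for a,b in((1,1),(1,-1),(-1,-1),(-1,1))])
def cyl(x,y,r,z0,z1):
    return np.array([[x+r*np.cos(t),y+r*np.sin(t),z] for z in(z0,z1) for t in np.linspace(0,2*np.pi,32,endpoint=False)])
S=8
def mask(d,parts):
    m=np.zeros((400*S//2,640*S//2),np.uint8)
    for p in parts:
        h=cv2.convexHull(((proj(d,p)+.5)*(S//2)).astype(np.float32)).round().astype(np.int32)
        cv2.fillConvexPoly(m,h,1)
    return cv2.resize(m.astype(np.float32),(640,400),interpolation=cv2.INTER_AREA)
def fit(obs,parts,x0,step=(.01,.01,.15)):
    def cost(p):
        return sum(1-np.minimum(m,r).sum()/np.maximum(m,r).sum() for d,r in obs for m in [mask(d,parts(p))])
    sim=np.array([x0]+[np.array(x0)+np.eye(len(x0))[i]*step[i] for i in range(len(x0))])
    o=minimize(cost,x0,method="Nelder-Mead",options=dict(initial_simplex=sim,xatol=1e-4,fatol=1e-5,maxiter=200))
    return o.x,o.fun
jarparts=lambda p,z=0:[box(p[0],p[1],p[2],.06,.06,z,z+.044),cyl(p[0],p[1],.027,z+.047,z+.067),cyl(p[0],p[1],.02,z+.04,z+.05)]
orgparts=lambda p:[box(p[0],p[1],p[2],.1,.2,0,.03)]
E
python3 - <<'E'
from station import bot
from h import *
obs={}
D={}
sil={}
for c in("scene","top"):
    d=D[c]=bot.capture(c)
    for n in("jar","organiser","tin","pillbox","tube","tumbler"):
        sil[c,n]=bot.silhouettes(c,n)
        for r in sil[c,n]:
            b=np.array([d["img"][r["region"]].mean(0)]).round()
            print(c,n,round(r["conf"],2),np.round(r["location"]),r["region"].sum(),b[0], back(d,[r["location"]],.03)[0].round(3))
np.savez("s.npz",sil={0:sil,1:D})
E
```

```text
scene jar 0.68 [344. 267.] 594 [91. 97. 93.] [0.607 0.17  0.03 ]
scene jar 0.67 [258. 150.] 729 [75. 85. 84.] [ 0.521 -0.447  0.03 ]
scene jar 0.58 [314. 232.] 745 [30. 33. 99.] [0.598 0.022 0.03 ]
scene organiser 0.97 [299. 197.] 1714 [69. 78. 80.] [ 0.547 -0.138  0.03 ]
scene organiser 0.63 [350. 169.] 1498 [77. 82. 24.] [ 0.337 -0.196  0.03 ]
scene organiser 0.17 [344. 251.] 453 [122. 129. 126.] [0.575 0.123 0.03 ]
scene tin 0.63 [327. 288.] 430 [126. 133. 130.] [0.677 0.208 0.03 ]
scene pillbox 0.56 [249. 256.] 866 [118.  96. 108.] [0.773 0.022 0.03 ]
scene tube 0.16 [434. 328.] 743 [78. 53. 36.] [0.559 0.415 0.03 ]
scene tumbler 0.88 [259. 151.] 753 [77. 87. 86.] [ 0.522 -0.441  0.03 ]
top jar 0.66 [311. 188.] 373 [28. 30. 81.] [0.597 0.022 0.03 ]
top jar 0.49 [276. 194.] 121 [61. 64. 63.] [0.579 0.134 0.03 ]
top organiser 0.97 [372. 205.] 2025 [54. 60. 62.] [ 0.539 -0.168  0.03 ]
top tin 0.59 [260. 168.] 212 [88. 92. 91.] [0.664 0.182 0.03 ]
top tin 0.54 [304. 270.] 19 [86. 89. 89.] [0.342 0.049 0.03 ]
top pillbox 0.77 [319. 139.] 609 [77. 67. 74.] [ 0.756 -0.006  0.03 ]
top tumbler 0.95 [449. 198.] 459 [55. 61. 61.] [ 0.556 -0.415  0.03 ]
```

```bash
cat >> h.py <<'E'
def best(bot,c,n,near,z,tol=.06):
    d=bot.capture.__self__ if 0 else None
E
python3 - <<'E'
import numpy as np
from station import bot
from h import *
D={};M={}
for c in("scene","top"):
    d=D[c]=bot.capture(c)
    def pick(n,xy,z,tol=.06):
        m=np.zeros((400,640),np.float32)
        for r in bot.silhouettes(c,n):
            p=back(d,[r["location"]],z)[0]
            if np.hypot(p[0]-xy[0],p[1]-xy[1])<tol and r["region"].sum()>60:
                print(c,n,round(r["conf"],2),r["region"].sum(),p.round(3)); return r["region"].astype(np.float32)
        print("miss",c,n); return m
    M[c,"jar"]=np.maximum(pick("jar",(.59,.14),.04),pick("cap",(.59,.14),.06))
    M[c,"org"]=pick("organiser",(.545,-.15),.03)
    M[c,"cap"]=pick("cap",(.59,.14),.06)
    M[c,"tin"]=pick("tin",(.67,.19),.01)
np.savez("m.npz",**{a+"_"+b:v for (a,b),v in M.items()})
for n,parts,x0 in(("jar",jarparts,(.59,.14,.4)),("org",orgparts,(.54,-.15,0)),("cap",lambda p:[cyl(p[0],p[1],.027,.047,.067)],(.59,.14)),("tin",lambda p:[cyl(p[0],p[1],.0255,0,.021)],(.67,.19))):
    for cs in(("scene","top"),("scene",),("top",)):
        print(n,cs,*[a.round(4) if hasattr(a,'round') else a for a in fit([(D[c],M[c,n]) for c in cs],parts,x0)])
d=D["top"]
im=cv2.resize(d["img"],None,fx=4,fy=4,interpolation=cv2.INTER_CUBIC)
cv2.imwrite("pics/jarzoom.png",cv2.convertScaleAbs(im[150*4:230*4,240*4:340*4],alpha=1.8))
cv2.imwrite("pics/orgzoom.png",cv2.convertScaleAbs(im[165*4:240*4,330*4:430*4],alpha=2.))
E
```

```text
scene jar 0.92 521 [0.614 0.17  0.04 ]
scene cap 0.91 416 [0.599 0.158 0.06 ]
scene organiser 0.9 1773 [ 0.544 -0.147  0.03 ]
scene cap 0.91 416 [0.599 0.158 0.06 ]
scene tin 0.97 400 [0.665 0.185 0.01 ]
top jar 0.66 122 [0.573 0.135 0.04 ]
top cap 0.76 245 [0.596 0.149 0.06 ]
top organiser 0.93 2016 [ 0.543 -0.174  0.03 ]
top cap 0.76 245 [0.596 0.149 0.06 ]
top tin 0.68 207 [0.671 0.185 0.01 ]
jar ('scene', 'top') [0.5934 0.1489 0.4937] 0.3265
jar ('scene',) [0.5931 0.1492 0.6676] 0.1137
jar ('top',) [0.5943 0.1503 0.4315] 0.1762
org ('scene', 'top') [ 0.5402 -0.1752 -0.0095] 0.2017
org ('scene',) [ 0.5375 -0.1775 -0.0061] 0.1068
org ('top',) [ 0.5426 -0.1743 -0.0082] 0.0439
cap ('scene', 'top') [0.5924 0.1498] 0.1622
cap ('scene',) [0.5929 0.1495] 0.0807
cap ('top',) [0.592  0.1499] 0.0746
tin ('scene', 'top') [0.6636 0.1845] 0.2394
tin ('scene',) [0.661  0.1826] 0.1105
tin ('top',) [0.6654 0.1852] 0.0764
```

View pics/jarzoom.png

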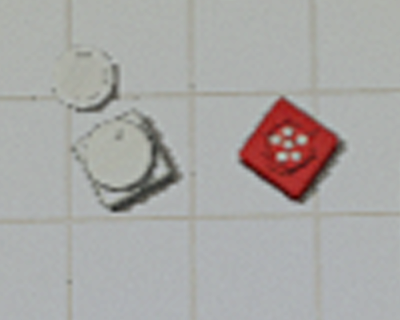

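View pics/orgzoom.png

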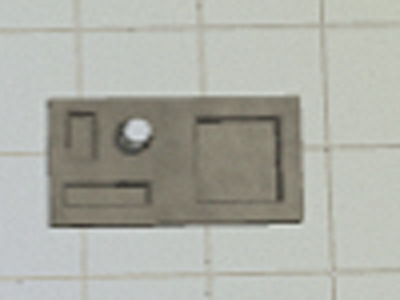

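```bash
cat > ov.py <<'E'
from h import *
def draw(d,segs,roi,f,name,alpha=1.6):
    u0,v0,u1,v1=roi
    im=cv2.convertScaleAbs(cv2.resize(d["img"][v0:v1,u0:u1],None,fx=f,fy=f,interpolation=cv2.INTER_CUBIC),alpha=alpha)
    for P,col in segs:
        q=((proj(d,P)+.5-[u0,v0])*f).round().astype(np.int32)
        cv2.polylines(im,[q.reshape(-1,1,2)],True,col,1,cv2.LINE_AA)
    cv2.imwrite(name,im)
def jarsegs(x,y,w,z=0):
    b=box(x,y,w,.06,.06,z,z+.044)
    return [(b[:4],(0,0,255)),(b[4:],(0,255,0)),(cyl(x,y,.027,z+.067,z+.067)[:32],(255,0,0)),(cyl(x,y,.027,z+.047,z+.067)[:32],(255,0,255)),
     ([[x,y,z+.067],[x+.024*np.cos(w-np.pi/6),y+.024*np.sin(w-np.pi/6),z+.067]],(0,255,255))]
def orgsegs(x,y,w):
    b=box(x,y,w,.1,.2,0,.03)
    px,py=x+.05*np.sin(w),y-.05*np.cos(w)
    q=box(px,py,w,.066,.066,.006,.03)
    return [(b[:4],(0,0,255)),(b[4:],(0,255,0)),(q[:4],(255,0,255)),(q[4:],(255,255,0))]
E
python3 - <<'E'
from station import bot
from ov import *
for c,rj,ro in(("scene",(300,220,400,310),(255,160,345,230)),("top",(240,150,320,220),(330,170,420,240))):
    d=bot.capture(c)
    draw(d,jarsegs(.593,.1495,.5),rj,6,f"pics/j_{c}.png")
    draw(d,orgsegs(.541,-.175,-.009),ro,7,f"pics/o_{c}.png")
E
```

```text
(no output)
```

View pics/j_scene.png

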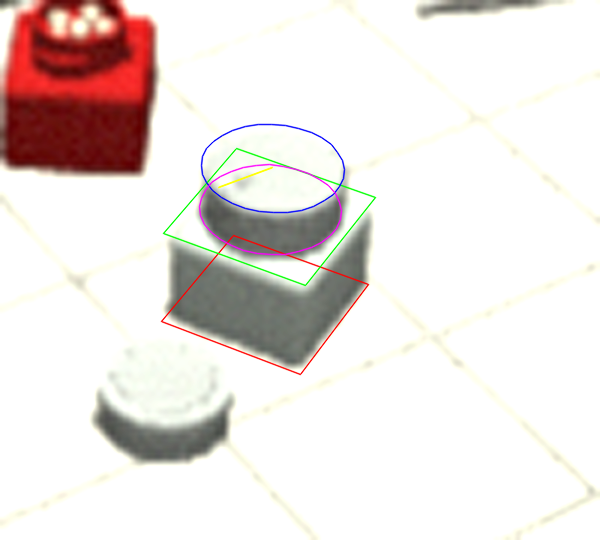

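View pics/j_top.png

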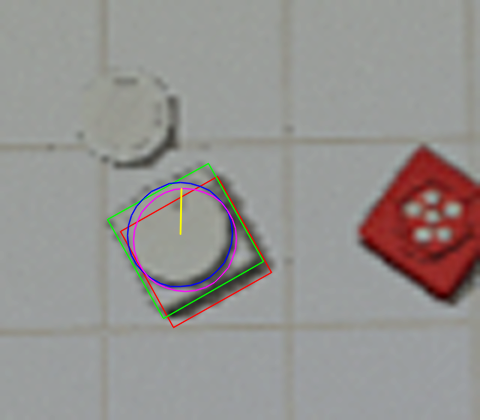

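View pics/o_scene.png

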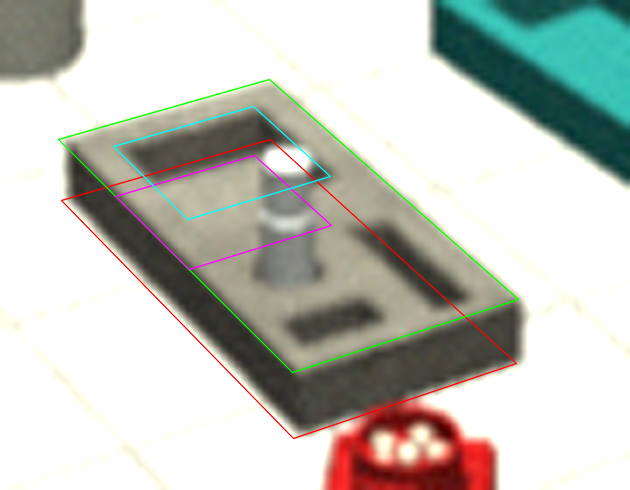

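View pics/o_top.png

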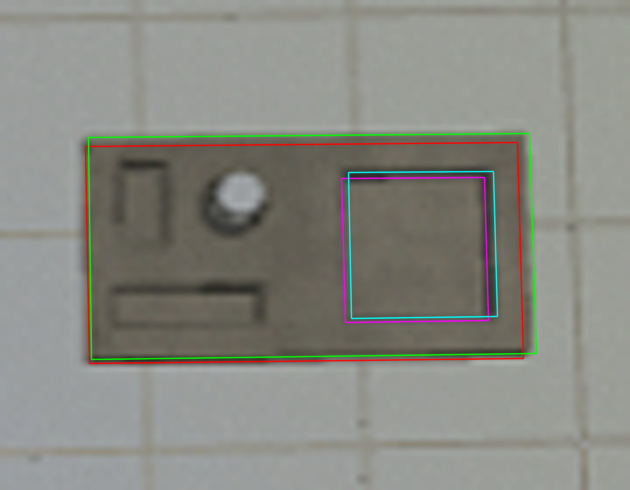

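```bash
python3 - <<'E'
from station import bot
from scipy.spatial.transform import Rotation as R
import numpy as np
s=bot.state(); print(s["t"],R.from_rotvec(s["tool_rot"]).as_matrix().round(4))
E
python3 - <<'E'
from station import bot
from h import *
import cv2
from scipy.ndimage import map_coordinates
D={}
for c in("scene","top"):
    d=D[c]=bot.capture(c)
    g=cv2.cvtColor(d["img"],cv2.COLOR_BGR2GRAY).astype(np.float32)
    g=cv2.GaussianBlur(g,(0,0),.8)
    d["G"]=np.hypot(cv2.Sobel(g,cv2.CV_32F,1,0),cv2.Sobel(g,cv2.CV_32F,0,1)); d["G"]/=np.percentile(d["G"],98)
def seg(a,b): return np.linspace(a,b,40)
def lines(b,w): return np.concatenate([seg(b[i],b[j]) for i,j in w])
bot4=[(0,1),(1,2),(2,3),(3,0)]; top4=[(4,5),(5,6),(6,7),(7,4)]
def score(p,cs,kind):
    s=0
    for c in cs:
        if kind=="org":
            b=box(*p,.1,.2,0,.03); px,py=p[0]+.05*np.sin(p[2]),p[1]-.05*np.cos(p[2])
            P=np.r_[lines(b,top4),lines(box(px,py,p[2],.068,.068,.006,.03),top4)]
        else:
            b=box(*p,.058,.058,0,.044); P=np.r_[lines(b,bot4),cyl(p[0],p[1],.027,.047,.067)] if c=="scene" else np.r_[lines(b,bot4),cyl(p[0],p[1],.027,.067,.067)]
        q=proj(D[c],P); s+=np.minimum(map_coordinates(D[c]["G"],[q[:,1],q[:,0]],order=1),1.5).mean()
    return s
for kind,x0 in(("org",(.541,-.175,-.009)),("jar",(.593,.1495,.5))):
    for cs in(("scene",),("top",),("scene","top")):
        best=max(((score((x0[0]+a,x0[1]+b,x0[2]+w),cs,kind),a,b,w) for a in np.arange(-.006,.0061,.001) for b in np.arange(-.006,.0061,.001) for w in np.arange(-.08,.081,.02)))
        print(kind,cs,round(best[0],3),np.array(x0)+best[1:])
E
```

```text
2.6 [[ 0.2568 -0.      0.9665]
 [-0.9665  0.      0.2568]
 [-0.     -1.     -0.    ]]
org ('scene',) 0.576 [ 0.54  -0.172 -0.009]
org ('top',) 0.568 [ 0.538 -0.174 -0.009]
org ('scene', 'top') 1.14 [ 0.539 -0.173 -0.009]
jar ('scene',) 0.745 [0.593  0.1495 0.48  ]
jar ('top',) 0.677 [0.595  0.1455 0.48  ]
jar ('scene', 'top') 1.32 [0.593  0.1485 0.46  ]
```

Call:
{"op": "servo_tool", "data": {
  "deltas": [
    [[0.018,0.032,0],[0,0,3]],
    [[0.018,0.032,0],[0,0,3]],
    [[0.018,0.032,0],[0,0,3]],
    [[0.018,0.032,0],[0,0,3]],
    [[0.018,0.032,0],[0,0,3]],
    [[0.018,0.032,0],[0,0,3]],
    [[0.018,0.032,0],[0,0,3]],
    [[0.018,0.032,0],[0,0,3]],
    [[0.018,0.032,0],[0,0,3]],
    [[0.018,0.032,0],[0,0,3]]
  ],
  "gripper": 0,
  "newtons": 50
}}

```text
t: 3.53
ee_pos: [0.3477, -0.3067, 0.2248]
tool_rot: [-1.483, 0.613, -0.614]
ft_force: [0.9, 0.1, 0.1]
gripper_width: 1.001
```

Call:
{"op": "servo_tool", "data": {
  "deltas": [
    [[0.018,0.032,0],[0,0,3]],
    [[0.018,0.032,0],[0,0,3]],
    [[0.018,0.032,0],[0,0,3]],
    [[0.018,0.032,0],[0,0,3]],
    [[0.018,0.032,0],[0,0,3]],
    [[0.018,0.032,0],[0,0,3]],
    [[0.018,0.032,0],[0,0,3]],
    [[0.018,0.032,0],[0,0,3]],
    [[0.018,0.032,0],[0,0,3]],
    [[0.018,0.032,0],[0,0,3]]
  ]
}}

```text
t: 4.37
ee_pos: [0.5278, 0.0134, 0.2247]
tool_rot: [-1.561, 0.205, -0.206]
ft_force: [0.6, -0.0, 0.8]
gripper_width: 1.0
```

Call:
{"op": "servo_tool", "data": {
  "deltas": [
    [[0.016,0.034,-0.01],[0,0,0]],
    [[0.016,0.034,-0.01],[0,0,0]],
    [[0.016,0.034,-0.01],[0,0,0]],
    [[0.017,0.034,-0.01],[0,0,0]],
    [[0,0,-0.02],[0,0,0]],
    [[0,0,-0.02],[0,0,0]],
    [[0,0,-0.02],[0,0,0]],
    [[0,0,0],[0,0,0]]
  ]
}}

```text
t: 5.03
ee_pos: [0.5894, 0.147, 0.1207]
tool_rot: [-1.564, 0.212, -0.202]
ft_force: [-0.6, -0.8, -0.7]
gripper_width: 0.999
```

Run:
```python
from station import bot
from ov import *
s=bot.state(); print(s["ee_pos"].round(4),s["tool_rot"].round(3),s["joints"].round(2),s["t"])
p=s["ee_pos"]
for c,r,f in(("scene",(270,180,430,300),5),("top",(230,140,330,240),6)):
    d=bot.capture(c); 
    draw(d,jarsegs(.593,.149,.48),r,f,f"pics/a_{c}.png",1.3)
```

```text
[0.5894 0.147  0.1207] [-1.564  0.212 -0.202] [-0.12  0.71 -0.27  1.72  0.26  0.75 -0.79] 5.0333
```

View pics/a_scene.png

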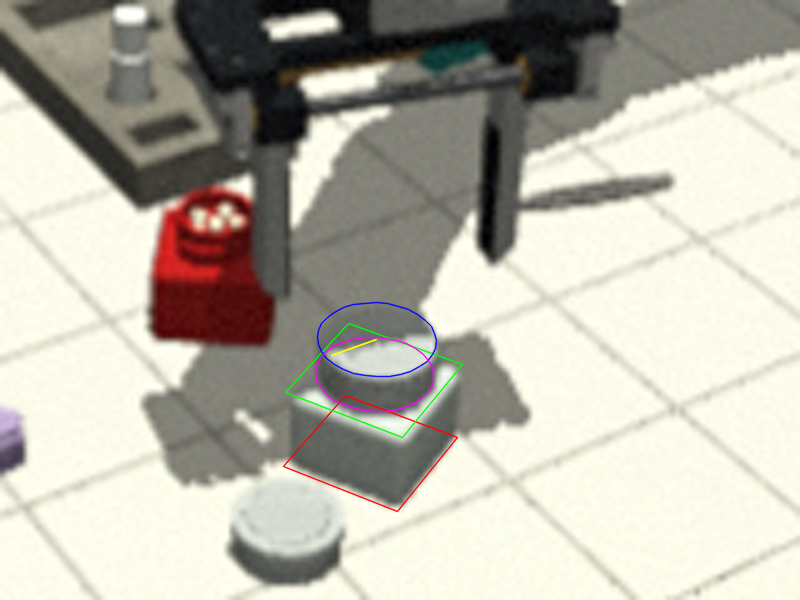

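View pics/a_top.png

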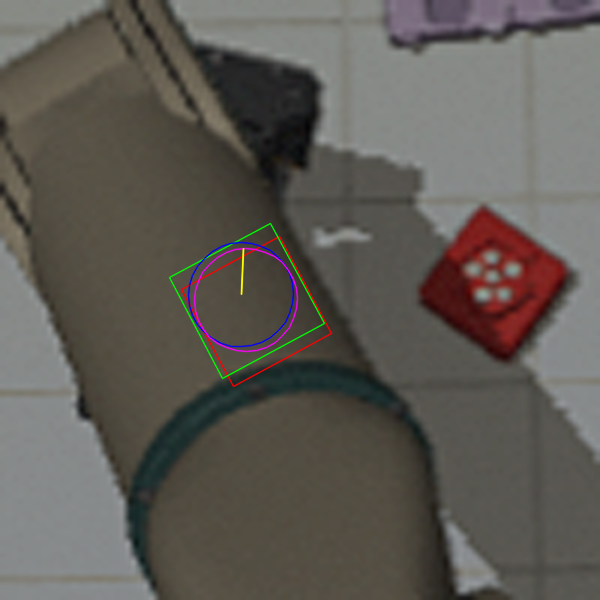

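Run:
```python
from station import bot
from ov import *
d=bot.capture("scene"); i=d["img"][225:290,320:370].astype(float)
i=np.clip((i-20)*1.0,0,255).astype(np.uint8)
i=cv2.resize(i,None,fx=9,fy=9,interpolation=cv2.INTER_CUBIC); cv2.imwrite("pics/a2.png",i)
s=bot.state(); print(s["ee_pos"].round(4),s["tool_rot"].round(3),s["t"])
```

```text
[0.5926 0.1479 0.1253] [-1.56   0.207 -0.208] 5.1833
```

View pics/a2.png

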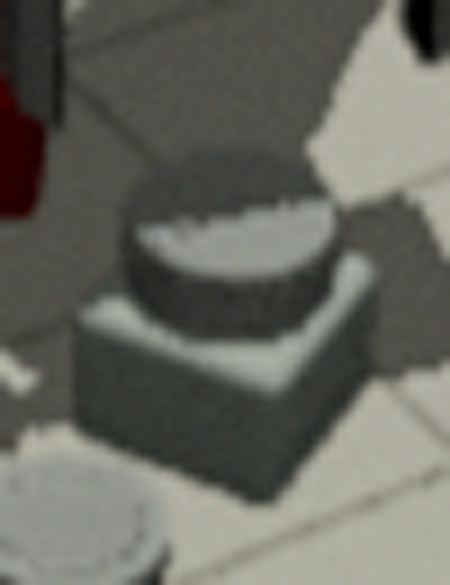

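Call:
{"op": "servo_tool", "data": {
  "deltas": [
    [[0,0.001,-0.012],[0,0,0]],
    [[0,0,-0.012],[0,0,0]],
    [[0,0,-0.012],[0,0,0]],
    [[0,0,-0.012],[0,0,0]],
    [[0,0,-0.008],[0,0,0]],
    [[0,0,0],[0,0,0]],
    [[0,0,0],[0,0,0]]
  ]
}}

```text
t: 5.77
ee_pos: [0.5915, 0.1487, 0.0676]
tool_rot: [-1.561, 0.208, -0.206]
ft_force: [0.3, -0.6, 0.4]
gripper_width: 1.001
```

Call:
{"op": "servo_tool", "data": {
  "deltas": [
    [[0,0,0],[0,0,0]],
    [[0,0,0],[0,0,0]],
    [[0,0,0],[0,0,0]],
    [[0,0,0],[0,0,0]],
    [[0,0,0],[0,0,0]],
    [[0,0,0],[0,0,0]],
    [[0,0,0],[0,0,0]],
    [[0,0,0],[0,0,0]]
  ],
  "gripper": 255
}}

```text
t: 6.43
ee_pos: [0.5923, 0.1488, 0.0687]
tool_rot: [-1.561, 0.207, -0.208]
ft_force: [1.4, 0.2, 0.4]
gripper_width: 0.559
```

Call:
{"op": "servo_tool", "data": {
  "deltas": [
    [[0,0,0],[0,0,0]],
    [[0,0,0.01],[0,0,0]],
    [[0,0,0.02],[0,0,0]],
    [[0,0,0.02],[0,0,0]],
    [[0,0,0.02],[0,0,0]],
    [[0,0,0],[0,0,0]],
    [[0,0,0],[0,0,0]]
  ]
}}

```text
t: 7.02
ee_pos: [0.5924, 0.1489, 0.1393]
tool_rot: [-1.56, 0.206, -0.209]
ft_force: [-0.8, 0.2, -3.3]
gripper_width: 0.566
```

Run:
```python
from station import bot
from ov import *
s=bot.state(); print(s["ee_pos"].round(4),s["tool_rot"].round(3),s["t"],s["ft_force"])
p=s["ee_pos"]
d=bot.capture("scene"); draw(d,jarsegs(p[0],p[1],.48,p[2]-.0687),(280,190,410,300),6,"pics/b.png",1.2)
```

```text
[0.5924 0.1489 0.1393] [-1.56   0.206 -0.209] 7.0167 [-0.83053604  0.18623718 -3.2832555 ]
```

View pics/b.png

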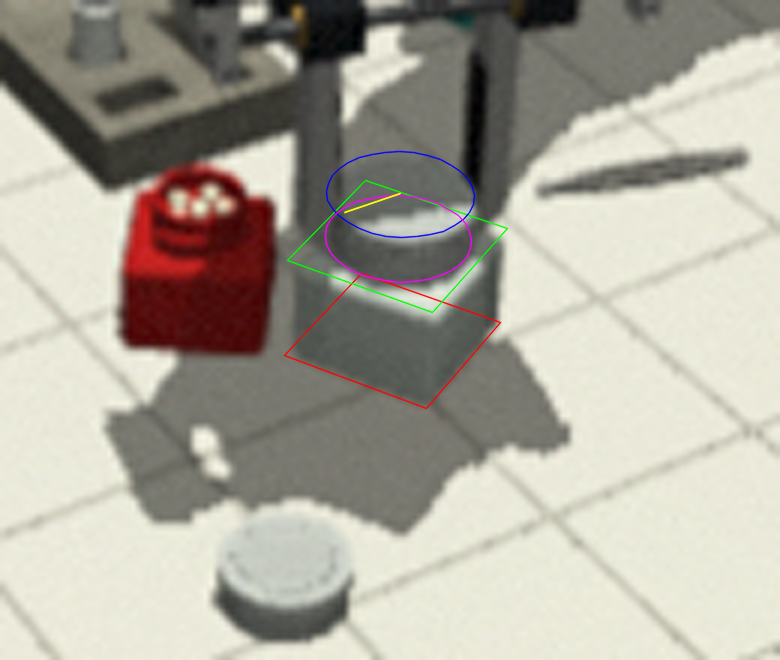

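Call:
{"op": "servo_tool", "data": {
  "deltas": [
    [[0,0,0.02],[0,0,0]],
    [[0,0,0.025],[0,0,-3]],
    [[-0.005,-0.031,0],[0,0,-3]],
    [[-0.005,-0.031,0],[0,0,-3]],
    [[-0.005,-0.031,0],[0,0,-3]],
    [[-0.005,-0.031,0],[0,0,-3]],
    [[-0.005,-0.031,0],[0,0,-3]],
    [[-0.005,-0.031,0],[0,0,-3]],
    [[-0.005,-0.031,0],[0,0,-3]],
    [[-0.005,-0.031,0],[0,0,-3]]
  ]
}}

```text
t: 7.9
ee_pos: [0.5503, -0.1005, 0.1817]
tool_rot: [-1.494, 0.58, -0.574]
ft_force: [0.6, 0.7, -1.9]
gripper_width: 0.564
```

Call:
{"op": "servo_tool", "data": {
  "deltas": [
    [[-0.005,-0.031,0],[0,0,-1]],
    [[-0.005,-0.031,0],[0,0,0]],
    [[-0.003,-0.031,0],[0,0,0]],
    [[0,-0.031,0],[0,0,0]],
    [[0,0,-0.02],[0,0,0]],
    [[0,0,-0.02],[0,0,0]],
    [[0,0,-0.02],[0,0,0]],
    [[0,0,0],[0,0,0]],
    [[0,0,0],[0,0,0]]
  ]
}}

```text
t: 8.65
ee_pos: [0.5373, -0.2225, 0.1215]
tool_rot: [-1.49, 0.592, -0.584]
ft_force: [0.1, -0.5, -1.9]
gripper_width: 0.566
```

Run:
```python
from station import bot
from ov import *
from scipy.spatial.transform import Rotation as R
s=bot.state(); X=R.from_rotvec(s["tool_rot"]).as_matrix(); print(s["ee_pos"].round(4),np.degrees(np.arctan2(X[1,0],X[0,0])),X[:,1].round(3),s["t"],s["ft_force"])
p=s["ee_pos"]
for c,r,f in(("scene",(240,110,360,220),6),("top",(330,160,430,245),7)):
    d=bot.capture(c); draw(d,jarsegs(p[0],p[1],-.009,p[2]-.0687)+orgsegs(.5393,-.1733,-.009),r,f,f"pics/c_{c}.png",1.2)
```

```text
[ 0.5373 -0.2225  0.1215] -43.1013833148648 [-0.005  0.002 -1.   ] 8.65 [ 0.06738788 -0.49421338 -1.9425516 ]
```

View pics/c_scene.png

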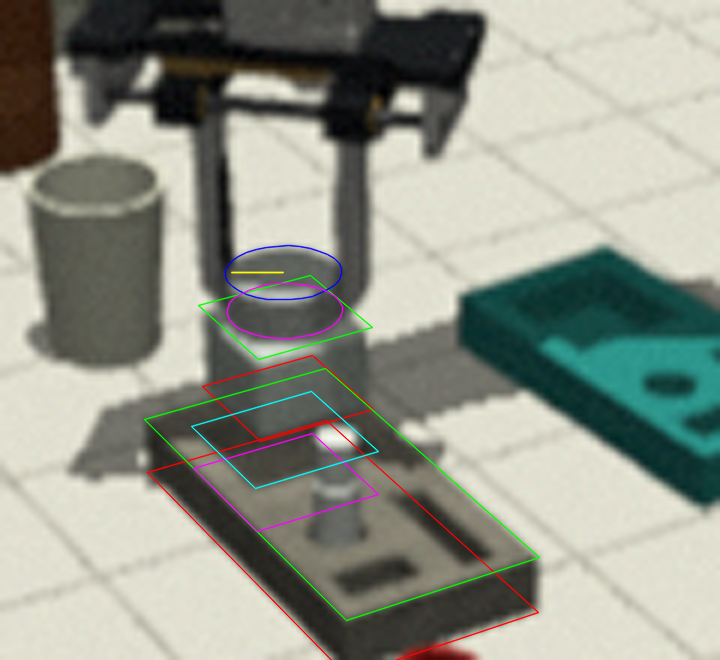

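View pics/c_top.png

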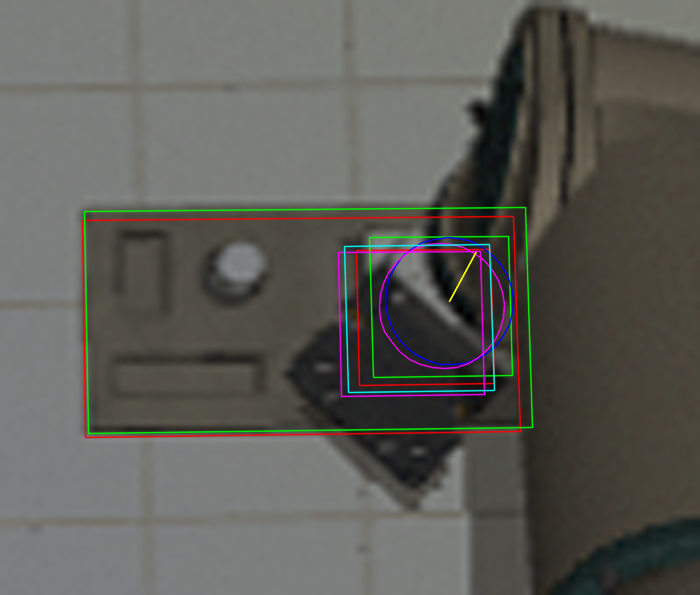

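Run:
```python
from station import bot
from ov import *
d=bot.capture("scene"); i=d["img"][145:205,262:312].astype(float)
i=np.clip((i-20)*2,0,255).astype(np.uint8)
i=cv2.resize(i,None,fx=10,fy=10,interpolation=cv2.INTER_CUBIC)
s=bot.state();p=s["ee_pos"];print(p)
j=i.copy()
for w,col in((-.009,(0,0,255)),(.08,(0,255,0)),(-.1,(255,0,0))):
    for b in (box(p[0],p[1],w,.06,.06,p[2]-.0687,p[2]-.0247),):
      for q in (b[:4],b[4:]):
        cv2.polylines(j,[((proj(d,q)+.5-[262,145])*10).round().astype(np.int32).reshape(-1,1,2)],True,col,1,cv2.LINE_AA)
cv2.imwrite("pics/c2.png",cv2.resize(np.hstack([i,j]),(800,480)))
```

```text
[ 0.53968353 -0.22319424  0.12422649]
```

View pics/c2.png

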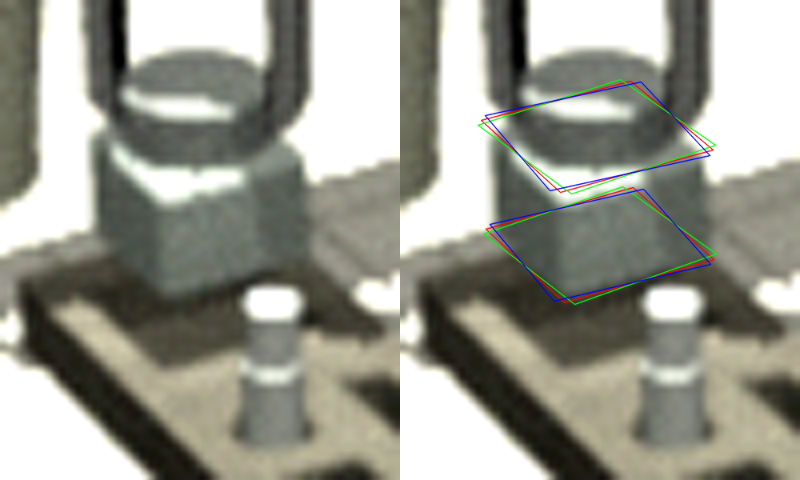

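Call:
{"op": "servo_tool", "data": {
  "deltas": [
    [[0,0,-0.01],[0,0,0]],
    [[0,0,-0.01],[0,0,0]],
    [[0,0,-0.004],[0,0,0]],
    [[0,0,-0.004],[0,0,0]],
    [[0,0,-0.004],[0,0,0]],
    [[0,0,-0.004],[0,0,0]],
    [[0,0,0],[0,0,0]]
  ]
}}

```text
t: 9.38
ee_pos: [0.5386, -0.2231, 0.0866]
tool_rot: [-1.49, 0.589, -0.588]
ft_force: [0.6, 0.5, -2.5]
gripper_width: 0.562
```

Run:
```python
from station import bot
from ov import *
s=bot.state(); print(s["ee_pos"].round(4),s["ft_force"].round(2),s["torque"].round(3),s["t"])
p=s["ee_pos"]
d=bot.capture("scene"); draw(d,jarsegs(p[0],p[1],-.009,p[2]-.0687)+orgsegs(.5393,-.1733,-.009),(250,130,330,210),9,"pics/d.png",1.6)
i=d["img"][140:215,255:335].astype(float)
cv2.imwrite("pics/d2.png",cv2.resize(np.clip((i-20)*2,0,255).astype(np.uint8),None,fx=8,fy=8,interpolation=cv2.INTER_CUBIC))
```

```text
[ 0.5386 -0.2231  0.0866] [ 0.62  0.51 -2.53] [-0.111  0.006 -0.031] 9.3833
```

View pics/d2.png

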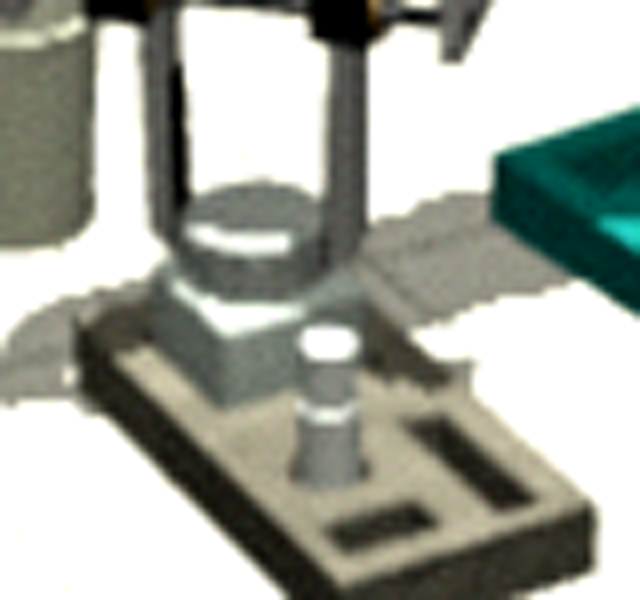

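The jar's underside is now about 12 mm down in the pocket, and the force shows only the jar's weight. I'll lower it the rest of the way.

Call:
{"op": "servo_tool", "data": {
  "deltas": [
    [[0,0,-0.004],[0,0,0]],
    [[0,0,-0.004],[0,0,0]],
    [[0,0,-0.003],[0,0,0]],
    [[0,0,-0.002],[0,0,0]],
    [[0,0,0],[0,0,0]],
    [[0,0,0],[0,0,0]],
    [[0,0,0],[0,0,0]]
  ]
}}

```text
t: 10.02
ee_pos: [0.5388, -0.2232, 0.0747]
tool_rot: [-1.49, 0.589, -0.588]
ft_force: [-0.7, 0.7, 1.2]
gripper_width: 0.564
```

Call:
{"op": "servo_tool", "data": {
  "deltas": [
    [[0,0,-0.001],[0,0,0]],
    [[0,0,-0.001],[0,0,0]],
    [[0,0,0],[0,0,0]],
    [[0,0,0],[0,0,0]],
    [[0,0,0],[0,0,0]],
    [[0,0,0],[0,0,0]]
  ]
}}

```text
t: 10.52
ee_pos: [0.5388, -0.2232, 0.0743]
tool_rot: [-1.49, 0.588, -0.589]
ft_force: [-5.3, 1.2, 16.5]
gripper_width: 0.568
```

Run:
```python
from station import bot
from ov import *
s=bot.state(); print(s["ee_pos"].round(4),s["ft_force"].round(2),s["torque"].round(3),s["t"])
p=s["ee_pos"]
d=bot.capture("scene")
draw(d,jarsegs(p[0],p[1],-.009,.006)+orgsegs(.5393,-.1733,-.009),(255,140,335,215),8,"pics/e.png",1.6)
```

```text
[ 0.5388 -0.2232  0.0743] [-5.3   1.17 16.5 ] [0.445 1.154 0.006] 10.5167
```

View pics/e.png

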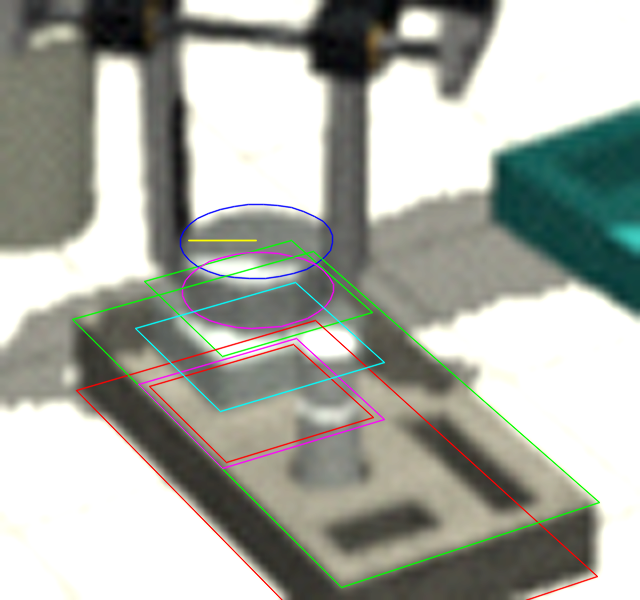

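Call:
{"op": "servo_tool", "data": {
  "deltas": [
    [[0,0,0.001],[0,0,0]],
    [[0,0,0],[0,0,2]],
    [[0,0,0],[0,0,4]],
    [[0,0,0],[0,0,4]],
    [[0,0,0],[0,0,5]],
    [[0,0,0],[0,0,5]],
    [[0,0,0],[0,0,5]],
    [[0,0,0],[0,0,5]],
    [[0,0,0],[0,0,0]],
    [[0,0,0],[0,0,0]]
  ],
  "newtons": 60
}}

```text
t: 11.4
ee_pos: [0.5412, -0.2241, 0.075]
tool_rot: [-1.564, 0.175, -0.183]
ft_force: [0.5, -0.4, 9.1]
gripper_width: 0.562
```

Run:
```python
from station import bot
from ov import *
from scipy.spatial.transform import Rotation as R
s=bot.state(); X=R.from_rotvec(s["tool_rot"]).as_matrix()
print(s["ee_pos"].round(4),np.degrees(np.arctan2(X[1,0],X[0,0])).round(1),X[:,1].round(3),s["ft_force"].round(2),s["torque"].round(3),s["joints"].round(2),s["t"])
d=bot.capture("scene")
i=d["img"][140:215,255:335].astype(float)
cv2.imwrite("pics/f.png",cv2.resize(np.clip((i-20)*2,0,255).astype(np.uint8),None,fx=8,fy=8,interpolation=cv2.INTER_CUBIC))
```

```text
[ 0.5412 -0.2241  0.075 ] -13.1 [ 0.005 -0.001 -1.   ] [ 0.51 -0.43  9.1 ] [-0.135  0.12   0.08 ] [ 0.53  0.75 -0.29  1.82  0.34  0.61 -0.2 ] 11.4
```

View pics/f.png

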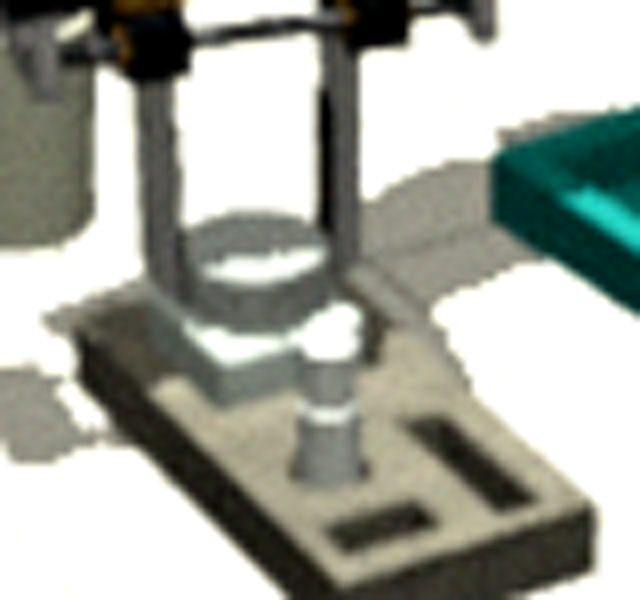

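Call:
{"op": "servo_tool", "data": {
  "deltas": [
    [[0,0,0],[0,0,5]],
    [[0,0,0],[0,0,5]],
    [[0,0,0],[0,0,5]],
    [[0,0,0],[0,0,5]],
    [[0,0,0],[0,0,0]]
  ]
}}

```text
t: 11.87
ee_pos: [0.5417, -0.2239, 0.0753]
tool_rot: [-1.57, -0.102, 0.093]
ft_force: [-0.5, 0.1, 11.0]
gripper_width: 0.562
```

Run:
```python
from station import bot
from ov import *
from scipy.spatial.transform import Rotation as R
s=bot.state(); X=R.from_rotvec(s["tool_rot"]).as_matrix()
print(s["ee_pos"].round(4),np.degrees(np.arctan2(X[1,0],X[0,0])).round(1),X[:,1].round(3),s["ft_force"].round(2),s["torque"].round(3),s["t"])
for c,r in(("scene",(255,140,335,215)),("top",(350,170,430,245))):
    d=bot.capture(c)
    i=d["img"][r[1]:r[3],r[0]:r[2]].astype(float)
    cv2.imwrite(f"pics/g_{c}.png",cv2.resize(np.clip((i-20)*2,0,255).astype(np.uint8),None,fx=8,fy=8,interpolation=cv2.INTER_CUBIC))
```

```text
[ 0.5417 -0.2239  0.0753] 7.1 [ 0.006 -0.001 -1.   ] [-0.49  0.12 11.  ] [-0.088 -0.041  0.069] 11.8667
```

View pics/g_scene.png

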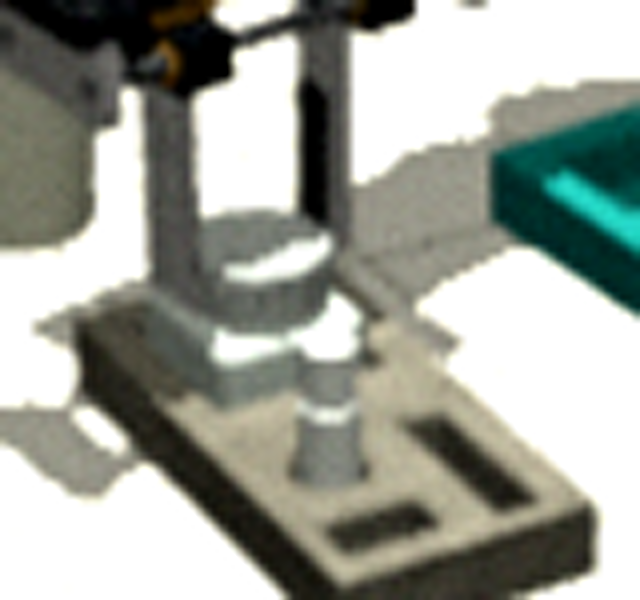

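View pics/g_top.png

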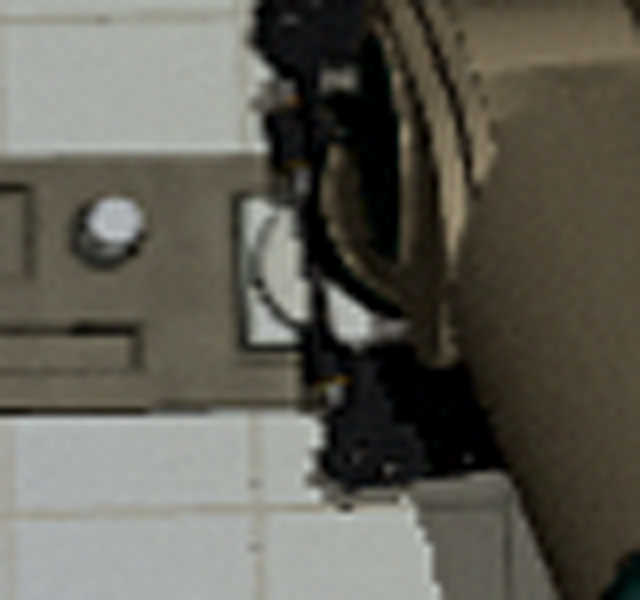

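Call:
{"op": "servo_tool", "data": {
  "deltas": [
    [[0,0,0],[0,0,5]],
    [[0,0,0],[0,0,5]],
    [[0,0,0],[0,0,5]],
    [[0,0,0],[0,0,3]],
    [[0,0,0],[0,0,0]],
    [[0,0,0],[0,0,0]]
  ]
}}

```text
t: 12.47
ee_pos: [0.5423, -0.2239, 0.0755]
tool_rot: [-1.547, -0.347, 0.336]
ft_force: [0.4, -0.5, 10.0]
gripper_width: 0.564
```

Run:
```python
from station import bot
from ov import *
from scipy.spatial.transform import Rotation as R
s=bot.state(); X=R.from_rotvec(s["tool_rot"]).as_matrix()
print(s["ee_pos"].round(4),np.degrees(np.arctan2(X[1,0],X[0,0])).round(1),X[:,1].round(3),s["ft_force"].round(2),s["torque"].round(3),s["t"])
for c,r in(("scene",(255,140,335,215)),("top",(350,170,430,245))):
    d=bot.capture(c)
    i=d["img"][r[1]:r[3],r[0]:r[2]].astype(float)
    cv2.imwrite(f"pics/h_{c}.png",cv2.resize(np.clip((i-20)*2,0,255).astype(np.uint8),None,fx=8,fy=8,interpolation=cv2.INTER_CUBIC))
```

```text
[ 0.5423 -0.2239  0.0755] 24.9 [ 0.007 -0.001 -1.   ] [ 0.4  -0.54  9.98] [-0.108 -0.28   0.062] 12.4667
```

View pics/h_scene.png

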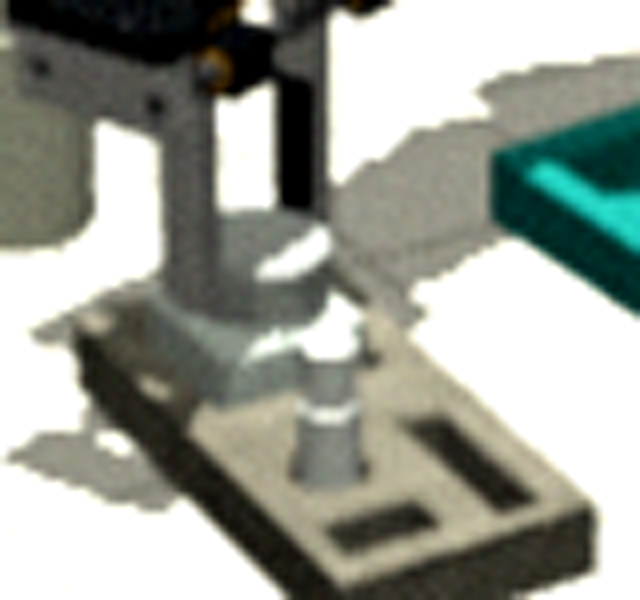

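View pics/h_top.png

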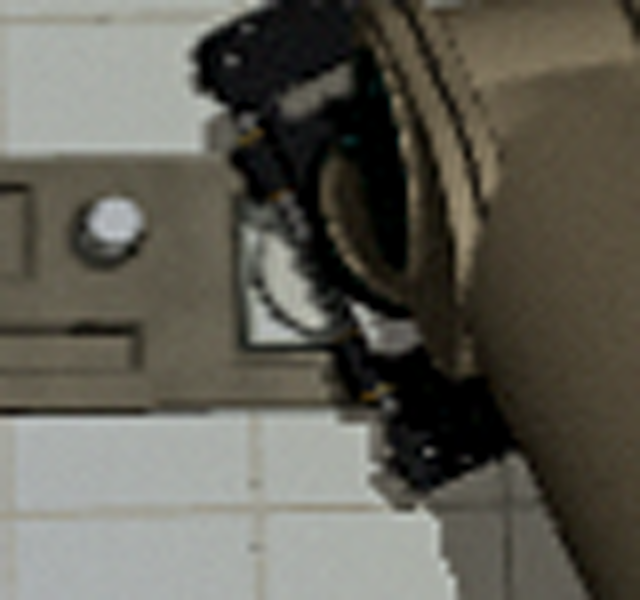

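Call:
{"op": "servo_tool", "data": {
  "deltas": [
    [[0,0,0.002],[0,0,0]],
    [[0,0,0.002],[0,0,0]],
    [[0,0,0],[0,0,0]],
    [[0,0,0],[0,0,0]],
    [[0,0,0],[0,0,0]]
  ]
}}

```text
t: 12.98
ee_pos: [0.5393, -0.2233, 0.0773]
tool_rot: [-1.544, -0.341, 0.34]
ft_force: [1.1, -0.3, -0.1]
gripper_width: 0.565
```

Run:
```python
from station import bot
s=bot.state(); print(s["ee_pos"].round(4),s["ft_force"].round(2),s["torque"].round(3),s["t"])
```

```text
[ 0.5393 -0.2233  0.0773] [ 1.09 -0.29 -0.08] [-0.189 -0.429 -0.038] 12.9833
```

Call:
{"op": "servo_tool", "data": {
  "deltas": [
    [[0,0,0.002],[0,0,0]],
    [[0,0,0.002],[0,0,0]],
    [[0,0,0.002],[0,0,0]],
    [[0,0,0.001],[0,0,0]],
    [[0,0,0],[0,0,0]],
    [[0,0,0],[0,0,0]]
  ]
}}

```text
t: 13.48
ee_pos: [0.5388, -0.2232, 0.0845]
tool_rot: [-1.544, -0.34, 0.341]
ft_force: [-0.2, -0.3, -1.1]
gripper_width: 0.562
```

Run:
```python
from station import bot
from ov import *
s=bot.state(); print(s["ee_pos"].round(4),s["ft_force"].round(2),s["torque"].round(3),s["t"])
for c,r in(("scene",(255,140,335,215)),):
    d=bot.capture(c)
    i=d["img"][r[1]:r[3],r[0]:r[2]].astype(float)
    cv2.imwrite(f"pics/i_{c}.png",cv2.resize(np.clip((i-20)*2,0,255).astype(np.uint8),None,fx=8,fy=8,interpolation=cv2.INTER_CUBIC))
```

```text
[ 0.5388 -0.2232  0.0845] [-0.23 -0.26 -1.11] [-0.032 -0.173 -0.01 ] 13.4833
```

View pics/i_scene.png

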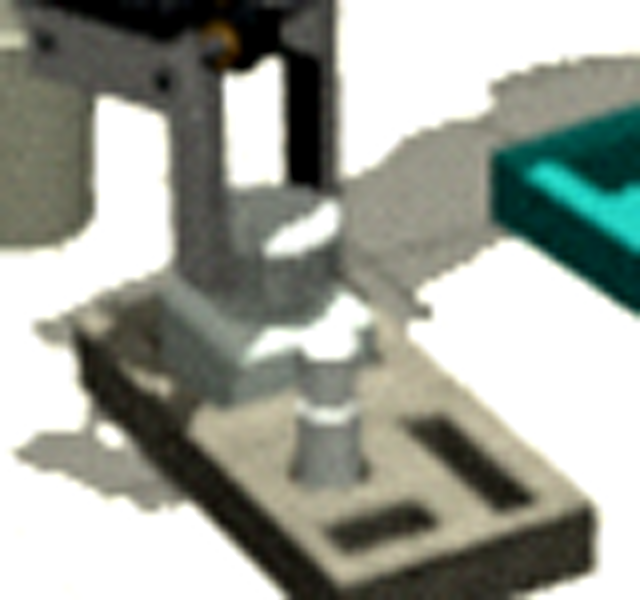

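Call:
{"op": "servo_tool", "data": {
  "deltas": [
    [[0,0,0.002],[0,0,0]],
    [[0,0,0.003],[0,0,0]],
    [[0,0,0.004],[0,0,0]],
    [[0,0,0.004],[0,0,0]],
    [[0,0,0.004],[0,0,0]],
    [[0,0,0.004],[0,0,0]],
    [[0,0,0.003],[0,0,0]],
    [[0,0,0],[0,0,0]],
    [[0,0,0],[0,0,0]],
    [[0,0,0],[0,0,0]]
  ]
}}

```text
t: 14.37
ee_pos: [0.5389, -0.2232, 0.1084]
tool_rot: [-1.544, -0.34, 0.341]
ft_force: [-0.1, -0.7, -1.1]
gripper_width: 0.561
```

Run:
```python
from station import bot
from ov import *
from scipy.spatial.transform import Rotation as R
s=bot.state(); print(s["ee_pos"].round(4),s["ft_force"].round(2),R.from_rotvec(s["tool_rot"]).as_matrix()[:,1].round(3),s["gripper_width"],s["t"])
p=s["ee_pos"]
for c,r in(("scene",(255,130,335,205)),("top",(350,170,430,245))):
    d=bot.capture(c)
    i=d["img"][r[1]:r[3],r[0]:r[2]].astype(float)
    cv2.imwrite(f"pics/k_{c}.png",cv2.resize(np.clip((i-20)*2,0,255).astype(np.uint8),None,fx=8,fy=8,interpolation=cv2.INTER_CUBIC))
    if c=="scene":
        e=dict(d)
        draw(d,[(cyl(p[0],p[1],.027,p[2]-.0217,0)[:32],(255,0,255)),(cyl(p[0],p[1],.027,p[2]-.0017,0)[:32],(255,0,0)),(cyl(.539,-.223,.0195,.068,0)[:32],(0,255,0)),(box(.539,-.223,-.009,.06,.06,.006,.05)[4:],(0,0,255))],r,8,"pics/k_ov.png",1.4)
```

```text
[ 0.5389 -0.2232  0.1084] [-0.1  -0.66 -1.1 ] [-0.  0. -1.] 0.5605933967295922 14.3667
```

View pics/k_scene.png

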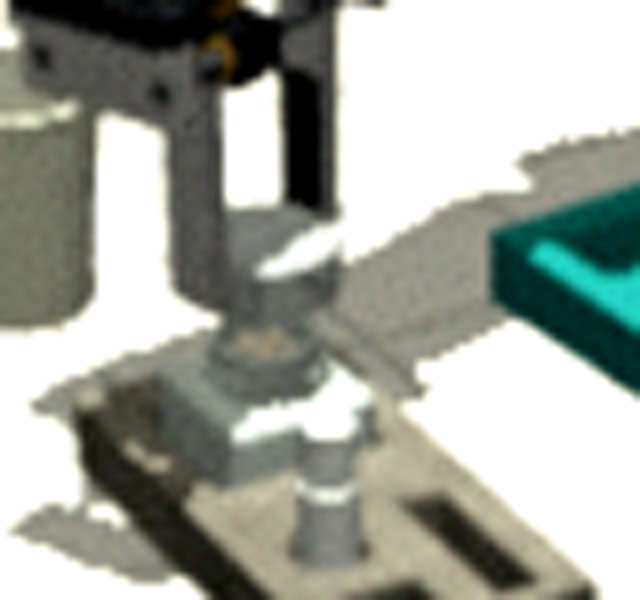

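View pics/k_ov.png

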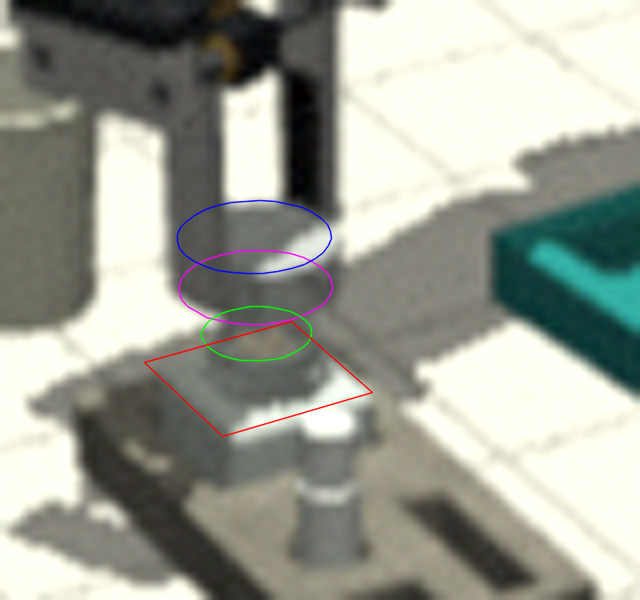

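View pics/k_top.png

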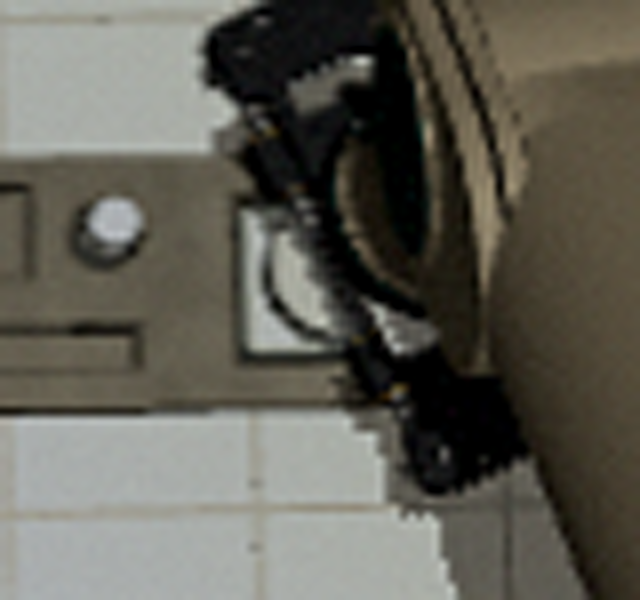

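Run:
```python
from station import bot
s=bot.state(); print(s["ee_pos"].round(4),abs(s["dq"]).max(),s["gripper_width"],s["t"])
print(bot.hand_in())
```

```text
[ 0.5388 -0.2232  0.1083] 0.0014914249719779225 0.5583217292401961 14.4667
the job is handed in; nothing more can be done
None
```

The tablet jar is open and standing down in the square pocket of the grey organiser. The gripper holds the cap over the mouth. I handed the job in at 14.5 s of the 58 s allowed, and the interface gives no verdict.

**What I did:** I carried the jar by its cap, squared it to the pocket and lowered it until it pressed the floor at about 16 N. I then turned the cap 68° anticlockwise at the gripper and lifted it straight up.

**Last checks:**
- **Threads:** they let go cleanly. Once the cap was off, the wrist carried only about 1 N, against about 3 N when it held the whole jar.
- **Cap:** by the arm's readings its lower edge is about 19 mm above the rim and the tool is level. In the last scene picture it sits centred over the neck to within a millimetre or two.
- **Jar:** that picture shows the open mouth with the tablets inside, and the jar still down in the pocket.
- **Other toiletries:** nothing in the wrist forces or the pictures suggested contact, and the tube was still upright in its well. I did not measure their positions again at the end.

**Disagreements:**
- **Organiser and jar positions:** the two cameras differed by up to 5 mm on these. The fits I used after refining agreed to 2 mm for the organiser and 4 mm for the jar, and the jar went in without catching the walls.
- **Tool drift:** the tool moved about 3.5 mm sideways while turning under load, then returned once the cap was free.

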